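# Load an LED ring in the test jig, flip its catch and hold the lever down

## Robot

A 6-joint arm with a two-finger parallel gripper is mounted at the origin on the work surface. World frame = base frame: x ahead of the robot, y to its left, z up, the work surface at z = 0. Lengths are in m, angles in degrees, forces in N, time in s.
With the tool pointing down it reaches from about 0.4 to 0.825 m from the base axis. Payload 7 kg.
Tool frame: the origin (TCP) lies midway between the tips of the shut fingers; the grasp point (between the pads) lies 19 mm behind it (r.hold_point_z is the distance from the TCP to the grasp point, in m); z points along the fingers, x is the direction in which the jaws open and shut, and the axes are right-handed (so a half turn about z gives the same grasp; the last joint's range is limited). The gripper opens to 88 mm and grips with 3 to 60 N. Pads are 19 mm wide; open, the fingers measure 130 mm over their backs; the gripper's body (78 mm by 193 mm) begins 47 mm behind the grasp point.
Start: joints at [-55.056, 20.546, 0.682, 0, -70.136, -16.507], TCP at [0.213, -0.64, 0.227] pointing down, gripper open.
Joint ranges: [-176.03, 176.03], [-82.01, 121.73], [-58.28, 71.71], [-173.87, 95.51], [-174.79, -0.11], [-173.66, 173.66]. Speed limits (degrees/s): [136.94, 136.94, 172.46, 180, 180, 180].

## Interface

Orientations are given as [roll, pitch, yaw] about the fixed x, y, z axes, in that order (R = Rz(yaw) Ry(pitch) Rx(roll)).
In Python, from station import monitor, get_image, get_calibration, workorder, r gives the robot as it stands. The module is installed in compiled form; this text tells all that it offers.
- The arm moves only by the shell command python3 -m jog 'ROWS' [FORCE]. ROWS is JSON, a list of rows, each an object with "gripper": the finger opening in cm, from 0 to 8.76; "xyz": the shift along the tool's x, y, z in cm, a list of three; "twist": the turn about the tool's z in rad. A call has 1 to 20 rows; each row is the pose to reach, as a shift and turn from the pose measured when the call began, along the tool's axes at that moment; what a row does not reach only later rows make up. A row lasts 1/12 s, in which the tool goes at most 41.7 mm and 7.16 degrees, less where a joint would pass 70% of its speed; a pose out of reach is approached as far as the arm can. A call with a gripper value outside its range is refused whole. The fingers move at their own pace and stop on an object; FORCE is the grip in N (left out, the last holds). Time passes only in rows, so rows that repeat a pose let the fingers close. It gives the time, the measured TCP pose, the force and the opening at its end, in the units of the state.
- monitor.read_state(): the state, without advancing time (a new reading comes with each control period).
- get_image(name): name is "side" or "top"; returns the picture (480x640x3 uint8, red, green, blue); there is no depth.
- get_calibration(name): a dict with "mtx" (3x3 intrinsics, pixels), "cam_to_world" (4x4, takes a point from camera to world coordinates). Camera axes: x right, y up, looking along -z (the intrinsics and any distortion apply to the point x, -y, -z); pixel columns grow to the right and rows downward; lengths in m; the calibration is good to about 2 mm. A picture is of the moment at which its call begins. get_calibration takes no time and is no camera call.
- workorder.job_done(): hands the job in, once; it reports no verdict.
The state is a dict: "t": time; "joint_positions": joint angles; "qd": joint speeds; "joint_efforts": joint torques, N m; "eef_pos": TCP position; "tool_rot": TCP orientation; "contact_force": force on the tool from outside, world axes, zero at the start; "moment": the same for the moment, N m; "opening": finger opening in m.
Only numpy, scipy, OpenCV 4.12 (cv2) and the standard library are available. Lean on these libraries where they do the work, as an engineer would, in place of code of your own. Each camera call takes 0.05 s, during which the arm holds its last target.

## Task

Two LED ring modules lie on the desk: put the one whose hole fits over the test jig's centre pin onto that pin, slid right down on its seat and let go, while the jig's safety catch is still on; leave the other ring and everything else on the desk where they are. Then flip the catch fully over to free the lever, pull the lever's grip bar all the way down to its stop so that it presses the ring down, and finish while holding it down there, because it springs up again if let go.

Things in the scene. Friction and masses are not known exactly. Their poses are not given: they have to be found in the camera images.
- jig: clamshell test jig, fixed to the desk: grey box 200 mm deep (x) by 170 mm wide (y), its top plate 60 mm above the desk. Origin: centre of its underside; its front looks along its own -x, roughly at the robot. On top stand, in this frame, the centre pin (x -45 mm, y 0) and at the back the lever's two hinge cheeks (x +80 mm, y -64 and +64 mm, 121 mm high); the safety catch runs along its -y side
- pin_tip (a point): tip of the jig's upright steel centre pin: 20 mm in diameter, top 7 mm coned, tip 94 mm above the desk and 24 mm above the seat. z up
- seat_top (a point): top centre of the jig's seat, a flat grey annular plate 56 mm across round the pin, 70 mm above the desk; a loaded ring lies flat on it. It floats on springs. Axes as the jig's
- seat (a joint): how far the seat is pressed down on its springs, m: 0 up, 0.008 bottomed; it yields from 3 N, 9 N at 6 mm
- ring_wide: black LED ring module with twelve small white LEDs on top and the larger hole: 48 mm outside, 18 mm tall, hole 24 mm, straight through, about 30 g. It fits the pin with 2 mm to spare all round. Origin: centre of its underside, z up. Lies flat on the desk
- ring_narrow: the other black LED ring module, same outside and height but its hole is only 14 mm, so that it does not fit the pin. Origin: centre of its underside
- catch (a joint): safety catch, rad: 0 (to about 0.1) is on, standing up with its steel stop finger in front of the lever's -y arm, so that the lever cannot come down (the finger is 127 mm behind the knob, its top 151 mm above the desk, and swings out with it); 1.25 is fully flipped over, outwards to the jig's -y side. Friction keeps it where it is left; 2 to 3 N at the knob moves it
- catch_knob (a point): centre of the catch's black ball knob, 20 mm in diameter, on a thin rod 62 mm from the catch's shaft; with the catch on it is 132 mm to the -y side of the jig's centre line, 117 mm above the desk, leaning 40 degrees outwards. Flipping swings it outwards and down, to 150 mm from the centre line and 47 mm above the desk. Pressing it outwards and down with shut fingers is enough
- catch_axis (a point): point on the shaft of the catch, level with the knob along the jig's x; the shaft runs along the jig's x, 70 mm above the desk. z up
- lever (a joint): hold-down lever, rad: 0 stands open, 5 degrees past upright, held there by a spring; 1.658 is down on its stop, level, pointing to the jig's front (-x). The spring always pushes it up. Its four white pushers meet a seated ring about 0.05 rad before the stop and press it down 6 mm at the stop; that takes about 10 N at the grip bar
- lever_hinge (a point): middle of the lever's hinge axis, which runs along the jig's y; 105 mm above the desk. z up
- grip: grip bar at the end of the lever: black rubber sleeve 18 mm in diameter along y, turning freely on its bar; 90 mm free between two arms 10 mm thick. Origin: its middle, 210 mm from the hinge axis: 18 mm behind (+x of) it and 314 mm above the desk when open; 210 mm in front of it and 105 mm up when down. The clear pusher plate between the arms begins 52 mm from the bar
- board: bystander: green single-board computer, 85 x 56 x 19 mm, lying near the robot. Origin: centre of its underside
- usb_stick: bystander: black USB stick, 58 x 18 x 8 mm
- screwdriver: bystander: screwdriver 160 mm long, lying
- keyboard: bystander: small orange keyboard, 85 x 220 x 15 mm
- mouse: bystander: black computer mouse, 100 x 56 x 31 mm
- screw_jar: bystander: clear screw jar, 56 mm across, 60 mm tall
- tape_roll: bystander: black roll of tape, 60 mm across, 24 mm tall
Mind the look-alikes: they are no part of the job. What is shaped like the ring_wide but blue is not meant.

How it is judged:
By the outcome, as a careful person would: the job done as asked, in the order asked, and still so for the second after the job is handed in, while the arm keeps its last pose, push and grip.
It also fails if it takes over 70 s, if anything falls off the work surface, if the arm or the gripper's body presses on something with over 40 N, if the wrist force passes 120 N, or if a joint passes its speed limit or range.

## Working session

There is one attempt and no reset: what is moved stays moved. The work goes in short steps, Python scripts to look and compute and a shell command to move; the robot and the scene stay as the last step left them, time stands still between calls to the robot, and variables do not carry over. Pictures are saved under pics/ and viewed, and the job is handed in when it is done.

```bash
mkdir -p pics; ls; python3 - <<'E'
from station import monitor,get_image,get_calibration,r
import cv2,numpy as np
s=monitor.read_state();print(s)
for n in("side","top"):
    cv2.imwrite(f"pics/{n}0.png",get_image(n)[:,:,::-1]);c=get_calibration(n);print(n,{k:np.round(v,4).tolist() if not isinstance(v,str) else v for k,v in c.items()})
E
```

```text
pics
{'t': 0.0, 'joint_positions': array([-5.50556073e+01,  2.05912349e+01,  6.34723838e-01, -2.26405186e-02,
       -7.01354301e+01, -1.65066316e+01]), 'qd': array([ 0.01656585,  0.11453199, -0.02242872, -0.01397331, -0.06973674,
        0.05854664]), 'joint_efforts': array([-4.81436982e-04, -5.82714915e+01,  2.93051952e+01,  6.99681357e+00,
        6.84410290e-03, -1.57301256e-04]), 'eef_pos': array([ 0.213319  , -0.63989335,  0.22562424]), 'tool_rot': array([-1.79994281e+02, -9.41998584e-02,  1.08430046e+02]), 'contact_force': array([ 0.5751032 , -0.07780169,  0.16318085]), 'moment': array([ 0.02653566, -0.00218667,  0.05365123]), 'opening': 0.08786512391931327}
side {'mtx': [[478.1947, 0.0, 320.8476], [0.0, 478.1947, 237.1425], [0.0, 0.0, 1.0]], 'cam_to_world': [[-0.9542, 0.2014, -0.2211, 0.2803], [-0.2991, -0.643, 0.7051, 0.7867], [-0.0002, 0.7389, 0.6738, 0.9544], [0.0, 0.0, 0.0, 1.0]]}
top {'mtx': [[621.733, 0.0, 316.5713], [0.0, 621.733, 234.5012], [0.0, 0.0, 1.0]], 'cam_to_world': [[0.0076, 0.9947, -0.1027, 0.3752], [-0.9999, 0.0063, -0.0138, -0.0191], [-0.013, 0.1028, 0.9946, 1.6144], [0.0, 0.0, 0.0, 1.0]]}
```

View pics/top0.png

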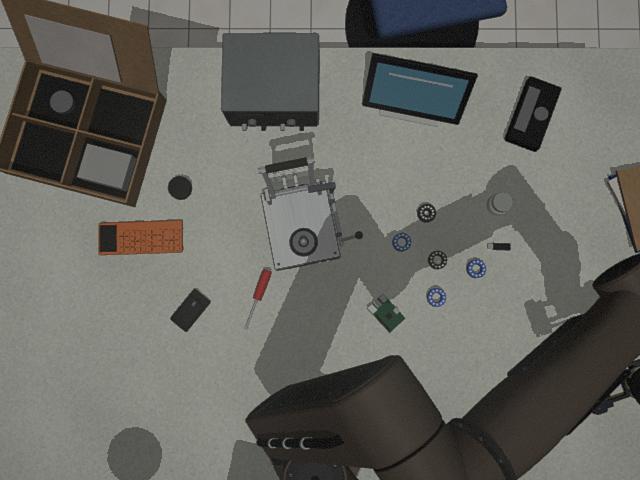

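View pics/side0.png

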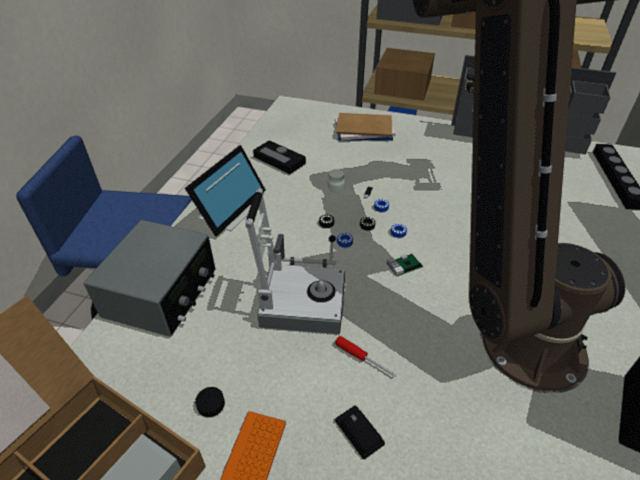

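Two black rings are visible in the top view, at (427,212) and (437,260). The blue ones at (401,242), (476,268) and (436,297) are decoys. I'll enlarge the black ones and compare their holes.

```bash
cat > h.py <<'E'
import cv2,numpy as np
from station import get_image,get_calibration,monitor
from scipy.spatial.transform import Rotation as R
F=np.diag([1.,-1,-1])
def cam(n):
    c=get_calibration(n); return np.array(c["mtx"]),np.array(c["cam_to_world"]),c
def ray(n,u,v,z):
    K,T,c=cam(n)
    d=np.array([(u-K[0,2])/K[0,0],(v-K[1,2])/K[1,1],1.]); d=T[:3,:3]@(F@d); o=T[:3,3]
    return o+d*(z-o[2])/d[2]
def proj(n,P):
    K,T,c=cam(n); p=F@(T[:3,:3].T@(np.atleast_2d(P)-T[:3,3]).T); p=K@p; return (p[:2]/p[2]).T
def crop(n,img,x0,y0,x1,y1,s,name):
    cv2.imwrite("pics/"+name,cv2.resize(img[y0:y1,x0:x1,::-1],None,fx=s,fy=s,interpolation=cv2.INTER_CUBIC))
def tool(w):  # world displacement -> tool axes, cm
    s=monitor.read_state(); return 100*R.from_euler('xyz',s['tool_rot'],degrees=True).inv().apply(w)
E
python3 - <<'E'
from h import *
print(cam("top")[2].keys())
t=cv2.imread("pics/top0.png")[:,:,::-1]; s=cv2.imread("pics/side0.png")[:,:,::-1]
a=[cv2.resize(t[y-20:y+20,x-20:x+20],None,fx=9,fy=9,interpolation=cv2.INTER_CUBIC) for x,y in((427,212),(437,260))]
cv2.imwrite("pics/rings.png",np.hstack(a)[:,:,::-1])
crop("top",t,240,120,380,280,5,"jig.png")
crop("side",s,230,180,430,340,4,"jigs.png")
E
```

```text
dict_keys(['mtx', 'cam_to_world'])
```

View pics/rings.png

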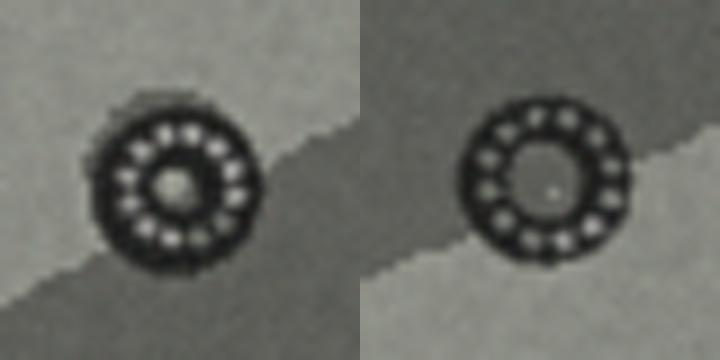

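View pics/jig.png

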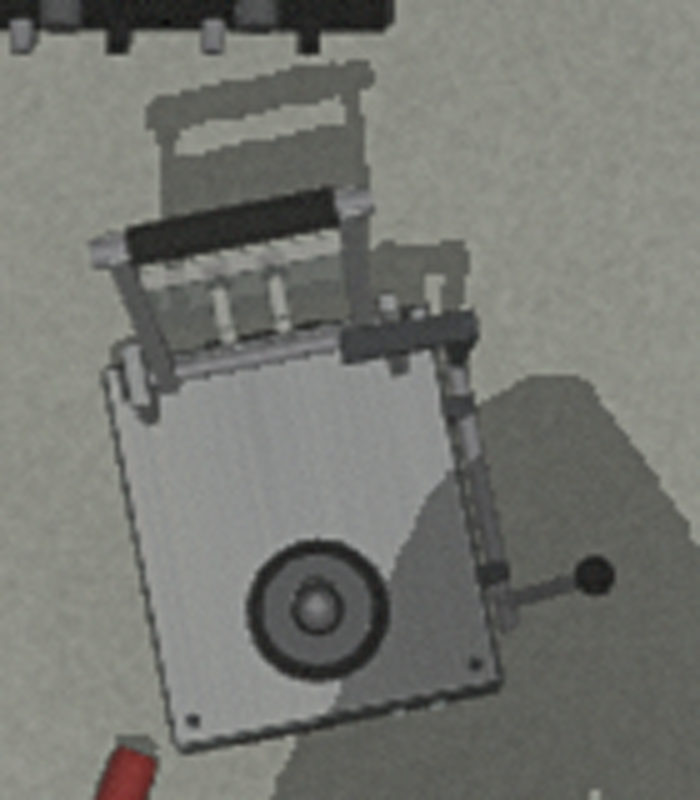

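View pics/jigs.png

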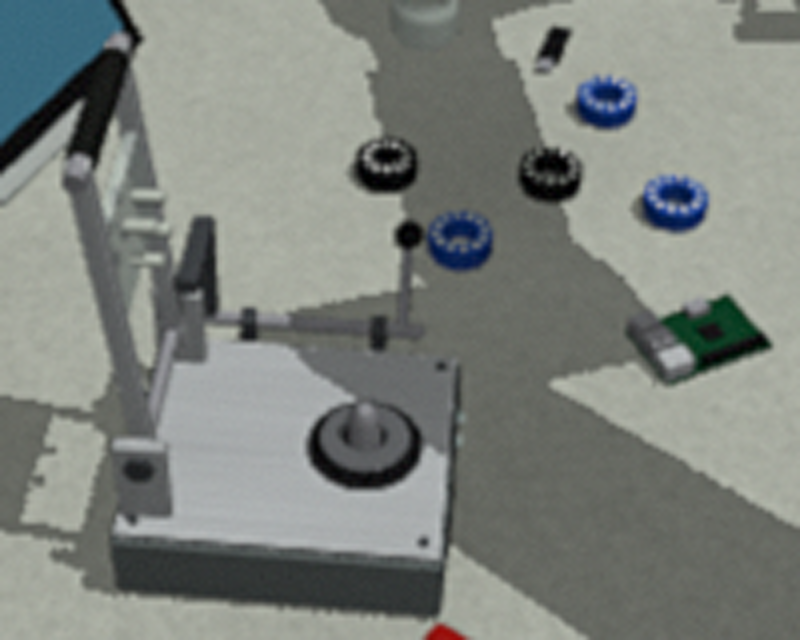

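The right crop, top (437,260), shows the large hole and thin annulus, so that is ring_wide. The left one, (427,212), has the small hole and is ring_narrow. Next I'll measure the positions and fit the jig pose.

```bash
python3 - <<'E'
from h import *
from scipy.optimize import least_squares
def tri(a,b):
    f=lambda P:np.r_[proj("top",P)[0]-a,proj("side",P)[0]-b]
    s=least_squares(f,[.6,0,.1]);return s.x.round(4),s.fun.round(1)
print("ring",ray("top",437.2,259.6,.018).round(4),ray("side",367.6,222.6,.018).round(4))
tp=lambda x,y:np.array([240+x/5-.4,120+y/5-.4]); sp=lambda x,y:np.array([230+x/4-.4,180+y/4-.4])
print("pin",tri(tp(317,605),sp(367,404)),ray("top",*tp(317,605),.094))
print("knob",tri(tp(594,575),sp(409,235)))
# jig fit; jig coords
obs=[("top",(-.045,0,.094),tp(317,605)),("side",(-.045,0,.094),sp(367,404)),
("top",(-.038,-.132,.117),tp(594,575)),("side",(-.038,-.132,.117),sp(409,235)),
("top",(-.1,.085,.06),tp(181,748)),("top",(-.1,-.085,.06),tp(498,682)),
("side",(-.1,.085,.06),sp(443,556)),("side",(-.1,-.085,.06),sp(457,362)),
("top",(.098,.0,.314),tp(236,226)),("side",(.098,.0,.314),sp(100,108)),("top",(-.045,0,.070),tp(318,610))]
def W(p,j): c,s=np.cos(p[2]),np.sin(p[2]); return np.array([p[0]+c*j[0]-s*j[1],p[1]+s*j[0]+c*j[1],j[2]])
def f(p):
    o=[]
    for n,j,px in obs:
        j=np.array(j)
        if abs(j[1]+.132)<1e-6: j[0]=p[3]
        o.append(proj(n,W(p,j))[0]-px)
    return np.concatenate(o)
s=least_squares(f,[.6,0,0,-.04],loss="soft_l1")
print(s.x.round(4),np.degrees(s.x[2])); print(f(s.x).reshape(-1,2).round(1))
for k,j in dict(pin=(-.045,0,.094),knob=(s.x[3],-.132,.117),knob2=(s.x[3],-.150,.047),hinge=(.08,0,.105),gripopen=(.098,0,.314),gripdown=(-.13,0,.105)).items(): print(k,W(s.x,j).round(4))
print(tool([1,0,0]),tool([0,1,0]))
E
```

```text
ring [ 0.4773 -0.3069  0.018 ] [ 0.473  -0.2971  0.018 ]
pin (array([0.516 , 0.035 , 0.0933]), array([ 0.1,  0.4, -0.4, -0.1])) [0.5169683  0.03514804 0.094     ]
knob (array([ 0.5298, -0.1002,  0.1107]), array([ 0.1,  0.5, -0.5, -0.1]))
[ 0.5613  0.0445  0.2062 -0.0609] 11.812389071264663
[[-0.  -0.1]
 [-1.  -0.3]
 [-1.   0.6]
 [-0.4 -1. ]
 [-1.4  0.7]
 [ 1.8  0.5]
 [-0.1  0.1]
 [ 0.8 -3.5]
 [-0.5  0.5]
 [-0.8 -0.8]
 [ 0.1 -0.2]]
pin [0.5173 0.0353 0.094 ]
knob [ 0.5287 -0.0972  0.117 ]
knob2 [ 0.5324 -0.1148  0.047 ]
hinge [0.6396 0.0609 0.105 ]
gripopen [0.6572 0.0645 0.314 ]
gripdown [0.4341 0.0179 0.105 ]
[-3.16166127e+01  9.48703661e+01 -5.85972145e-02] [94.87026559 31.61666479  0.13861967]
```

```bash
python3 - <<'E'
from h import *
t=cv2.imread("pics/top0.png"); s=cv2.imread("pics/side0.png")
th=np.linspace(0,2*np.pi,40)
def draw(im,n,c,z,rad,sc,off,col):
    P=np.c_[c[0]+rad*np.cos(th),c[1]+rad*np.sin(th),0*th+z]
    q=((proj(n,P)-off+.5)*sc).astype(int); cv2.polylines(im,[q],True,col,1)
o=[]
for n,im,off in(("top",t,(412,235)),("side",s,(343,198))):
    b=cv2.resize(im[off[1]:off[1]+50,off[0]:off[0]+50],None,fx=8,fy=8,interpolation=cv2.INTER_CUBIC)
    for c,col in(((.4773,-.3069),(0,255,0)),((.4750,-.302),(0,0,255))):
        for z,rad in((.018,.024),(0,.024),(.018,.012)): draw(b,n,c,z,rad,8,np.array(off),col)
    o.append(b)
cv2.imwrite("pics/ov.png",np.hstack(o))
E
```

```text
(no output)
```

View pics/ov.png

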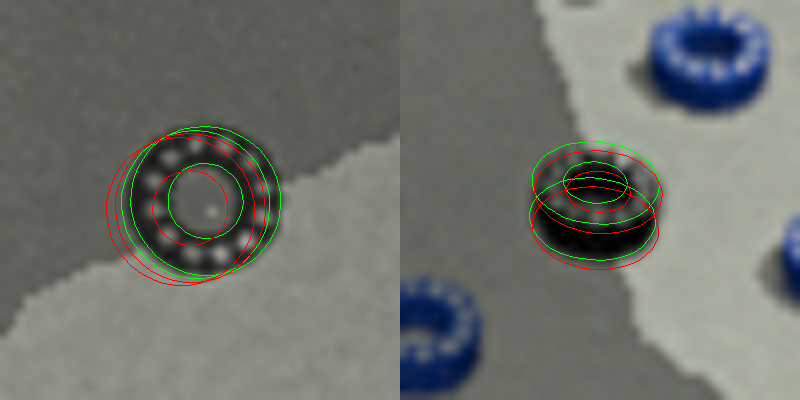

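```bash
python3 - <<'E'
from h import *
s=monitor.read_state()
print(tool(np.array([.477,-.309,.08])-s['eef_pos']))
E
```

```text
[23.03865152 35.47961198 14.59939232]
```

```bash
python3 -m jog '[{"gripper":6.4,"xyz":[23,35.5,14.6],"twist":1.571},{"gripper":6.4,"xyz":[23,35.5,14.6],"twist":1.571},{"gripper":6.4,"xyz":[23,35.5,14.6],"twist":1.571},{"gripper":6.4,"xyz":[23,35.5,14.6],"twist":1.571},{"gripper":6.4,"xyz":[23,35.5,14.6],"twist":1.571},{"gripper":6.4,"xyz":[23,35.5,14.6],"twist":1.571},{"gripper":6.4,"xyz":[23,35.5,14.6],"twist":1.571},{"gripper":6.4,"xyz":[23,35.5,14.6],"twist":1.571},{"gripper":6.4,"xyz":[23,35.5,14.6],"twist":1.571},{"gripper":6.4,"xyz":[23,35.5,14.6],"twist":1.571},{"gripper":6.4,"xyz":[23,35.5,14.6],"twist":1.571},{"gripper":6.4,"xyz":[23,35.5,14.6],"twist":1.571},{"gripper":6.4,"xyz":[23,35.5,14.6],"twist":1.571},{"gripper":6.4,"xyz":[23,35.5,14.6],"twist":1.571},{"gripper":6.4,"xyz":[23,35.5,14.6],"twist":1.571},{"gripper":6.4,"xyz":[23,35.5,14.6],"twist":1.571}]' 10
python3 - <<'E'
from h import *
t=get_image("top"); s=get_image("side")
a=cv2.resize(t[190:330,360:500],None,fx=2.8,fy=2.8); b=cv2.resize(s[150:290,290:430],None,fx=2.8,fy=2.8)
cv2.imwrite("pics/a1.png",np.hstack([a,b])[:,:,::-1])
print(monitor.read_state()["eef_pos"],monitor.read_state()["tool_rot"])
E
```

```text
t: 1.43
eef_pos: [0.4771, -0.3096, 0.0801]
tool_rot: [-179.9, 0.0, 18.6]
contact_force: [-0.1, -0.4, -0.9]
opening: 0.064
[ 0.47696617 -0.30985416  0.08019943] [-1.79922994e+02 -6.86228697e-03  1.85135414e+01]
```

View pics/a1.png

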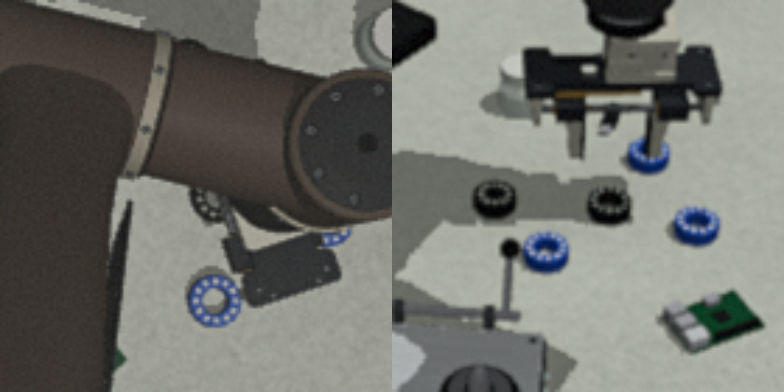

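The gripper is above the ring with the jaws at 18.5° yaw, and the neighbouring rings are clear. I'll descend, squeeze, open and turn 90° so that the ring gets centred on both axes, then grip.

```bash
python3 -m jog '[{"gripper":6.4,"xyz":[0,0,4]},{"gripper":6.4,"xyz":[0,0,6]},{"gripper":6.4,"xyz":[0,0,7.6]},{"gripper":6.4,"xyz":[0,0,7.6]},{"gripper":3,"xyz":[0,0,7.6]},{"gripper":3,"xyz":[0,0,7.6]},{"gripper":3,"xyz":[0,0,7.6]},{"gripper":3,"xyz":[0,0,7.6]},{"gripper":3,"xyz":[0,0,7.6]},{"gripper":3,"xyz":[0,0,7.6]}]' 5
```

```text
invalid input
```

Each row evidently needs all its keys, so I'll add twist.

```bash
python3 -m jog '[{"gripper":6.4,"xyz":[0,0,4],"twist":0},{"gripper":6.4,"xyz":[0,0,6],"twist":0},{"gripper":6.4,"xyz":[0,0,7.6],"twist":0},{"gripper":6.4,"xyz":[0,0,7.6],"twist":0},{"gripper":3,"xyz":[0,0,7.6],"twist":0},{"gripper":3,"xyz":[0,0,7.6],"twist":0},{"gripper":3,"xyz":[0,0,7.6],"twist":0},{"gripper":3,"xyz":[0,0,7.6],"twist":0},{"gripper":3,"xyz":[0,0,7.6],"twist":0},{"gripper":3,"xyz":[0,0,7.6],"twist":0}]' 5
```

```text
t: 2.37
eef_pos: [0.4776, -0.3101, 0.0053]
tool_rot: [-180.0, -0.1, 18.5]
contact_force: [-1.3, -0.3, 6.0]
opening: 0.0476
```

```bash
python3 -m jog '[{"gripper":6.4,"xyz":[0,0,0],"twist":0},{"gripper":6.4,"xyz":[0,0,0],"twist":0},{"gripper":6.4,"xyz":[0,0,0],"twist":0},{"gripper":6.4,"xyz":[0,0,0],"twist":-1.454},{"gripper":6.4,"xyz":[0,0,0],"twist":-1.454},{"gripper":6.4,"xyz":[0,0,0],"twist":-1.454},{"gripper":6.4,"xyz":[0,0,0],"twist":-1.454},{"gripper":6.4,"xyz":[0,0,0],"twist":-1.454},{"gripper":6.4,"xyz":[0,0,0],"twist":-1.454},{"gripper":6.4,"xyz":[0,0,0],"twist":-1.454},{"gripper":6.4,"xyz":[0,0,0],"twist":-1.454},{"gripper":6.4,"xyz":[0,0,0],"twist":-1.454},{"gripper":6.4,"xyz":[0,0,0],"twist":-1.454},{"gripper":6.4,"xyz":[0,0,0],"twist":-1.454},{"gripper":6.4,"xyz":[0,0,0],"twist":-1.454},{"gripper":6.4,"xyz":[0,0,0],"twist":-1.454},{"gripper":6.4,"xyz":[0,0,0],"twist":-1.454}]'
python3 -m jog '[{"gripper":3,"xyz":[0,0,0],"twist":0},{"gripper":3,"xyz":[0,0,0],"twist":0},{"gripper":3,"xyz":[0,0,0],"twist":0},{"gripper":3,"xyz":[0,0,0],"twist":0},{"gripper":3,"xyz":[0,0,0],"twist":0},{"gripper":3,"xyz":[0,0,0],"twist":0},{"gripper":3,"xyz":[0,0,-4],"twist":0},{"gripper":3,"xyz":[0,0,-8],"twist":0},{"gripper":3,"xyz":[0,0,-12],"twist":0},{"gripper":3,"xyz":[0,0,-14],"twist":0},{"gripper":3,"xyz":[0,0,-14],"twist":0}]' 12
python3 - <<'E'
from h import *
s=monitor.read_state();print(s)
print(tool(np.array([.517,.0353,.145])-s['eef_pos']))
E
```

```text
t: 3.78
eef_pos: [0.4775, -0.31, 0.0052]
tool_rot: [179.9, -0.0, 101.7]
contact_force: [-0.9, -0.1, 0.6]
opening: 0.0643
t: 4.7
eef_pos: [0.4802, -0.3113, 0.1511]
tool_rot: [179.5, 0.3, 101.7]
contact_force: [-0.2, -0.7, -0.1]
opening: 0.0473
{'t': 4.7, 'joint_positions': array([-1.33572615e+01,  1.41349822e+01, -1.89645262e+01,  2.92610614e-02,
       -5.63252207e+01, -6.49320521e+01]), 'qd': array([-0.02313612,  2.90294203, -4.13174305, -1.53725468,  4.31667498,
        0.0823207 ]), 'joint_efforts': array([-1.34980730e-01, -4.68281007e+01,  2.60312498e+01,  6.05490983e+00,
       -1.05879318e+00, -3.95682713e-03]), 'eef_pos': array([ 0.48020116, -0.31131945,  0.15107602]), 'tool_rot': array([179.48930171,   0.26593722, 101.72560352]), 'contact_force': array([-0.16031284, -0.69910117, -0.13899268]), 'moment': array([-0.0337508 , -0.13469374,  0.01160151]), 'opening': 0.04730142516498585}
[33.19324145 10.64279562  0.54842557]
```

```bash
python3 -m jog '[{"gripper":3,"xyz":[0,0,-3],"twist":0},{"gripper":3,"xyz":[33.2,10.6,-3],"twist":0},{"gripper":3,"xyz":[33.2,10.6,-3],"twist":0},{"gripper":3,"xyz":[33.2,10.6,-3],"twist":0},{"gripper":3,"xyz":[33.2,10.6,-3],"twist":0},{"gripper":3,"xyz":[33.2,10.6,-3],"twist":0},{"gripper":3,"xyz":[33.2,10.6,-3],"twist":0},{"gripper":3,"xyz":[33.2,10.6,-3],"twist":0},{"gripper":3,"xyz":[33.2,10.6,-3],"twist":0},{"gripper":3,"xyz":[33.2,10.6,-3],"twist":0},{"gripper":3,"xyz":[33.2,10.6,-3],"twist":0},{"gripper":3,"xyz":[33.2,10.6,-3],"twist":0},{"gripper":3,"xyz":[33.2,10.6,-3],"twist":0},{"gripper":3,"xyz":[33.2,10.6,-3],"twist":0},{"gripper":3,"xyz":[33.2,10.6,-3],"twist":0}]' 12
python3 - <<'E'
from h import *
t=get_image("top"); s=get_image("side")
a=cv2.resize(t[170:290,240:380],None,fx=2.8,fy=2.8); b=cv2.resize(s[200:320,250:390],None,fx=2.8,fy=2.8)
cv2.imwrite("pics/a2.png",np.hstack([a,b])[:,:,::-1])
s=monitor.read_state();print(s["eef_pos"],s["tool_rot"],s['contact_force']);print(tool(np.array([.517,.0353,.100])-s['eef_pos']))
E
```

```text
t: 5.95
eef_pos: [0.5161, 0.0343, 0.1804]
tool_rot: [179.5, 0.3, 101.6]
contact_force: [-1.2, -0.1, -0.5]
opening: 0.0473
[0.51616553 0.03449126 0.18051921] [179.48655323   0.26397192 101.63773609] [-0.0442007   0.22431972  0.10005547]
[0.09947416 0.02589006 8.05210324]
```

View pics/a2.png

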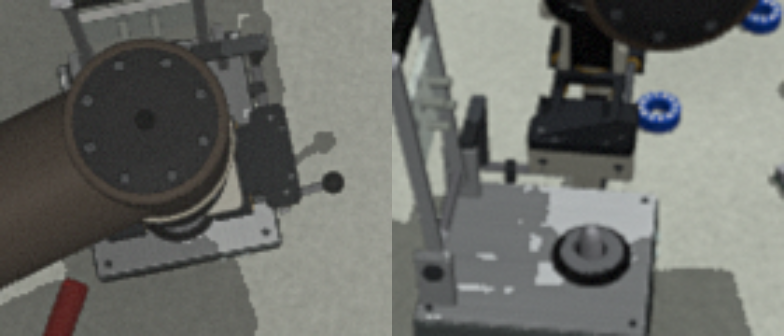

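The top view shows the hand over the seat. The side view shows the gripper body, at (360,245), hiding the ring. The opening of 47.3 mm says the ring is still held. I'll lower it to just above the pin tip and check there.

```bash
python3 -m jog '[{"gripper":3,"xyz":[0.1,0,3],"twist":0},{"gripper":3,"xyz":[0.1,0,6],"twist":0},{"gripper":3,"xyz":[0.1,0,7.6],"twist":0},{"gripper":3,"xyz":[0.1,0,7.6],"twist":0}]' 12
python3 - <<'E'
from h import *
s=get_image("side")
s2=monitor.read_state();e=s2['eef_pos'];print(e,s2["tool_rot"],s2['contact_force'])
off=np.array([270,230]);im=cv2.resize(s[230:320,270:390],None,fx=6,fy=6,interpolation=cv2.INTER_CUBIC)[:,:,::-1].copy()
th=np.linspace(0,2*np.pi,60)
for z,rad,col in((.018-.005,.024,(0,255,0)),(-.005,.024,(0,255,0))):
    P=np.c_[e[0]+rad*np.cos(th),e[1]+rad*np.sin(th),0*th+z+e[2]]
    cv2.polylines(im,[((proj("side",P)-off+.5)*6).astype(int)],True,col,1)
cv2.imwrite("pics/a3.png",im)
E
```

```text
t: 6.38
eef_pos: [0.5143, 0.0338, 0.1011]
tool_rot: [179.8, 0.3, 101.5]
contact_force: [-0.2, 0.0, -0.5]
opening: 0.0473
[0.51564949 0.03423193 0.10321679] [179.69284701   0.31706423 101.58635856] [0.5877943  0.16764063 0.39443639]
```

View pics/a3.png

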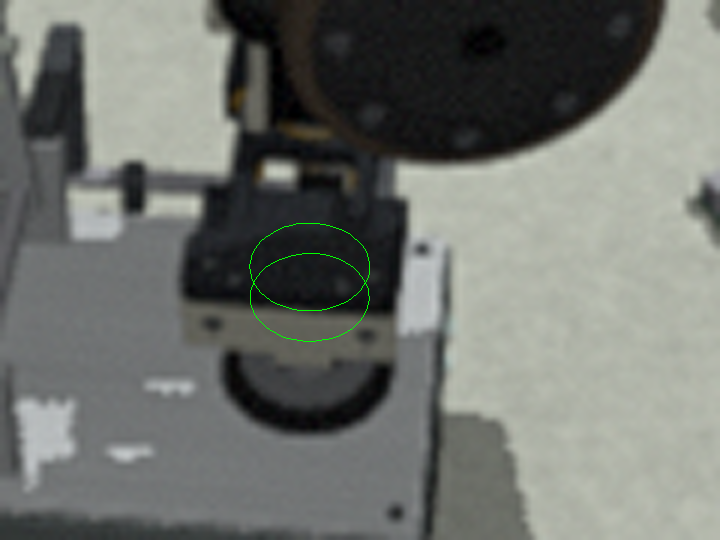

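```bash
python3 -m jog '[{"gripper":3,"xyz":[0.07,0.14,0],"twist":0},{"gripper":3,"xyz":[0.07,0.14,0.4],"twist":0},{"gripper":3,"xyz":[0.07,0.14,0.8],"twist":0},{"gripper":3,"xyz":[0.07,0.14,1.1],"twist":0},{"gripper":3,"xyz":[0.07,0.14,1.3],"twist":0},{"gripper":3,"xyz":[0.07,0.14,1.5],"twist":0},{"gripper":3,"xyz":[0.07,0.14,1.5],"twist":0}]' 12
python3 -c "
from h import *
s=monitor.read_state();print(s['eef_pos'],s['contact_force'],s['moment'],s['opening'])"
```

```text
t: 7.02
eef_pos: [0.5168, 0.0351, 0.088]
tool_rot: [179.7, 0.3, 101.6]
contact_force: [1.1, -0.2, -0.1]
opening: 0.0473
[0.51677687 0.03511184 0.08795335] [ 1.0826339  -0.24457334 -0.13509765] [-0.00402701  0.09171925 -0.0310259 ] 0.0472799898909562
```

No vertical force so far, so the ring is over the cone. I'll continue to the seat.

```bash
python3 -m jog '[{"gripper":3,"xyz":[0,0,0.4],"twist":0},{"gripper":3,"xyz":[0,0,0.8],"twist":0},{"gripper":3,"xyz":[0,0,1.0],"twist":0},{"gripper":3,"xyz":[0,0,1.2],"twist":0},{"gripper":3,"xyz":[0,0,1.2],"twist":0},{"gripper":3,"xyz":[0,0,1.2],"twist":0}]' 12
python3 -c "
from h import *
s=monitor.read_state();print(s['eef_pos'],s['contact_force'],s['moment'],s['opening'])"
```

```text
t: 7.52
eef_pos: [0.5168, 0.035, 0.0758]
tool_rot: [179.7, 0.3, 101.6]
contact_force: [-0.0, 0.1, -0.3]
opening: 0.0473
[0.51681677 0.035022   0.07582266] [-0.0190945   0.07223315 -0.34393054] [0.03420708 0.01799322 0.05336726] 0.04727188148057656
```

```bash
python3 -m jog '[{"gripper":3,"xyz":[0,0,0.1],"twist":0},{"gripper":6,"xyz":[0,0,0.1],"twist":0},{"gripper":6,"xyz":[0,0,0.1],"twist":0},{"gripper":6,"xyz":[0,0,0.1],"twist":0},{"gripper":6,"xyz":[0,0,0.1],"twist":0},{"gripper":6,"xyz":[0,0,-1],"twist":0},{"gripper":6,"xyz":[0,0,-4],"twist":0},{"gripper":6,"xyz":[0,0,-8],"twist":0},{"gripper":2,"xyz":[-4,-4,-11],"twist":0},{"gripper":0,"xyz":[-8,-8,-11],"twist":0},{"gripper":0,"xyz":[-12,-8,-11],"twist":0},{"gripper":0,"xyz":[-14,-10,-11],"twist":0},{"gripper":0,"xyz":[-14,-12,-11],"twist":0},{"gripper":0,"xyz":[-14,-12,-11],"twist":0}]' 12
python3 - <<'E'
from h import *
t=get_image("top"); s=get_image("side")
a=cv2.resize(t[170:290,240:380],None,fx=2.8,fy=2.8); b=cv2.resize(s[200:320,250:390],None,fx=2.8,fy=2.8)
cv2.imwrite("pics/a4.png",np.hstack([a,b])[:,:,::-1])
s=monitor.read_state();print(s["eef_pos"],s["tool_rot"],s['contact_force'])
E
```

```text
t: 8.68
eef_pos: [0.4228, -0.1283, 0.186]
tool_rot: [179.8, 0.3, 101.4]
contact_force: [0.4, -0.5, -0.9]
opening: 0.0255
[ 0.4261161  -0.12653259  0.18646888] [179.66789101   0.32521388 101.47686469] [0.04453982 0.17976662 0.14904543]
```

View pics/a4.png

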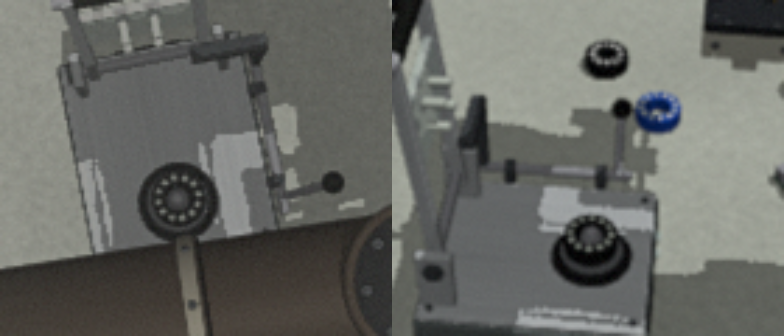

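The ring is seated flat round the pin: top crop (178,198), side crop (590,238). The catch is still on. Next I'll press the knob from above, following its arc.

```bash
python3 - <<'E'
from h import *
p=[.5613,.0445,.2062]
e=monitor.read_state()['eef_pos'];c,s=np.cos(p[2]),np.sin(p[2])
for y,z in((-.137,.150),(-.1365,.124),(-.1457,.110),(-.153,.0898),(-.153,.068),(-.150,.057),(-.148,.054)):
    x=-.061; w=np.array([p[0]+c*x-s*y,p[1]+s*x+c*y,z]); print(y,z,w.round(4),tool(w-e).round(2))
E
```

```text
-0.137 0.15 [ 0.5296 -0.1021  0.15  ] [ 0.36 10.61  3.71]
-0.1365 0.124 [ 0.5295 -0.1016  0.124 ] [ 0.42 10.6   6.31]
-0.1457 0.11 [ 0.5314 -0.1106  0.11  ] [-0.49 10.59  7.71]
-0.153 0.0898 [ 0.5329 -0.1177  0.0898] [-1.21 10.59  9.74]
-0.153 0.068 [ 0.5329 -0.1177  0.068 ] [-1.2  10.57 11.92]
-0.15 0.057 [ 0.5323 -0.1148  0.057 ] [-0.89 10.56 13.01]
-0.148 0.054 [ 0.5319 -0.1129  0.054 ] [-0.69 10.56 13.31]
```

```bash
python3 -m jog '[{"gripper":0,"xyz":[0.4,4,0],"twist":0},{"gripper":0,"xyz":[0.4,8,1],"twist":0},{"gripper":0,"xyz":[0.4,10.6,2.5],"twist":0},{"gripper":0,"xyz":[0.4,10.6,3.7],"twist":0},{"gripper":0,"xyz":[0.4,10.6,3.7],"twist":0}]'
python3 - <<'E'
from h import *
t=get_image("top"); s=get_image("side")
a=cv2.resize(t[170:290,280:420],None,fx=2.8,fy=2.8); b=cv2.resize(s[180:300,270:410],None,fx=2.8,fy=2.8)
cv2.imwrite("pics/a5.png",np.hstack([a,b])[:,:,::-1])
s=monitor.read_state();print(s["eef_pos"],s["tool_rot"],s['contact_force'],s['opening'])
E
```

```text
t: 9.2
eef_pos: [0.5295, -0.1005, 0.1467]
tool_rot: [180.0, 0.3, 101.5]
contact_force: [0.0, 0.2, 0.4]
opening: 0.0004
[ 0.52916685 -0.10121301  0.14941861] [179.79708703   0.32893346 101.53516379] [-0.36114723 -0.75719036 -0.12981434] 0.0003628630006684475
```

View pics/a5.png

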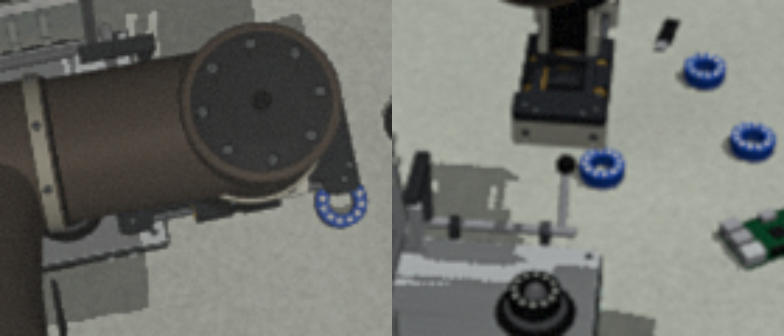

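```bash
python3 -m jog '[{"gripper":0,"xyz":[0,0,1.5],"twist":0},{"gripper":0,"xyz":[0,0,2.5],"twist":0},{"gripper":0,"xyz":[-0.4,0,3.2],"twist":0},{"gripper":0,"xyz":[-0.9,0,4.0],"twist":0},{"gripper":0,"xyz":[-1.3,0,5.0],"twist":0},{"gripper":0,"xyz":[-1.6,0,6.0],"twist":0},{"gripper":0,"xyz":[-1.6,0,7.0],"twist":0},{"gripper":0,"xyz":[-1.6,0,8.0],"twist":0},{"gripper":0,"xyz":[-1.4,0,8.6],"twist":0}]'
python3 -m jog '[{"gripper":0,"xyz":[0.2,0,0.4],"twist":0},{"gripper":0,"xyz":[0.2,0,0.6],"twist":0},{"gripper":0,"xyz":[0.2,0,0.8],"twist":0},{"gripper":0,"xyz":[0.2,0,0.8],"twist":0}]'
```

```text
t: 10.05
eef_pos: [0.5319, -0.1154, 0.0623]
tool_rot: [179.8, 0.3, 101.5]
contact_force: [0.4, -1.5, 1.9]
opening: 0.0002
t: 10.38
eef_pos: [0.5315, -0.1131, 0.0563]
tool_rot: [179.8, 0.4, 101.6]
contact_force: [-8.3, 2.2, 24.1]
opening: -0.0
```

The force rose to 24 N at z = 0.056, where the knob's end stop is expected. I'll back off upwards and look.

```bash
python3 -m jog '[{"gripper":0,"xyz":[0,0,-3],"twist":0},{"gripper":0,"xyz":[0,0,-7],"twist":0},{"gripper":0,"xyz":[0,0,-11],"twist":0},{"gripper":0,"xyz":[0,0,-15],"twist":0},{"gripper":0,"xyz":[0,0,-19],"twist":-0.4},{"gripper":0,"xyz":[0,0,-23],"twist":-0.8},{"gripper":0,"xyz":[0,0,-27],"twist":-1.2},{"gripper":2,"xyz":[0,0,-31],"twist":-1.571},{"gripper":6,"xyz":[0,0,-32],"twist":-1.571},{"gripper":6,"xyz":[0,0,-32],"twist":-1.571},{"gripper":6,"xyz":[0,0,-32],"twist":-1.571},{"gripper":6,"xyz":[0,0,-32],"twist":-1.571},{"gripper":6,"xyz":[0,0,-32],"twist":-1.571},{"gripper":6,"xyz":[0,0,-32],"twist":-1.571},{"gripper":6,"xyz":[0,0,-32],"twist":-1.571}]'
python3 - <<'E'
from h import *
t=get_image("top"); s=get_image("side")
a=cv2.resize(t[170:290,240:380],None,fx=2.8,fy=2.8); b=cv2.resize(s[180:320,230:390],None,fx=2.4,fy=2.4)
cv2.imwrite("pics/a6.png",np.hstack([a,b])[:,:,::-1] if a.shape[0]==b.shape[0] else np.hstack([a,b])[:,:,::-1])
s=monitor.read_state();print(s["eef_pos"],s["tool_rot"],s['joint_positions'])
p=[.5613,.0445,.2062];c,q=np.cos(p[2]),np.sin(p[2])
for z in (.38,.295):
    w=np.array([p[0]+c*.098,p[1]+q*.098,z]);print(tool(w-s['eef_pos']))
E
```

```text
t: 11.63
eef_pos: [0.53, -0.1105, 0.3757]
tool_rot: [-179.7, 0.2, -179.2]
contact_force: [-0.8, -0.1, 0.1]
opening: 0.0483
[ 0.53003993 -0.11065583  0.3758014 ] [-1.79716034e+02  1.78230344e-01 -1.79455055e+02] [  9.18304485   4.1268852   -1.57177551   0.3091138  -84.16786483
  -8.66959358]
[-12.88572364  17.39820138  -0.4660118 ]
[-12.85928268  17.4403282    8.03384268]
```

View pics/a6.png

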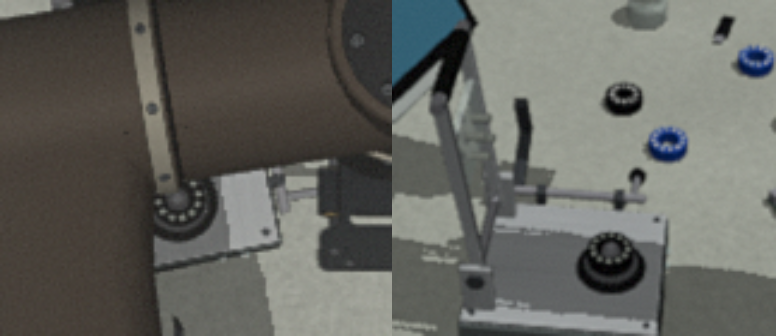

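```bash
python3 - <<'E'
from h import *
p=[.5613,.0445,.2062];c,q=np.cos(p[2]),np.sin(p[2])
for th in (95,100,105,111.6):
    x=-.061;y=-.0921-.062*np.sin(np.radians(th));z=.07+.062*np.cos(np.radians(th))
    print(th,proj("side",[p[0]+c*x-q*y,p[1]+q*x+c*y,z]))
im=get_image("side");crop("side",im,310,235,350,265,16,"knob.png")
E
```

```text
95 [[331.85026946 246.20089259]]
100 [[331.79905415 247.81506118]]
105 [[331.73475127 249.5176851 ]]
111.6 [[331.63070295 251.88043249]]
```

View pics/knob.png

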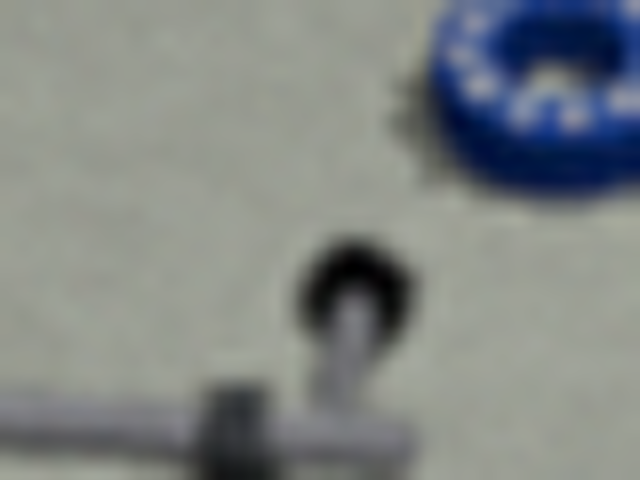

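The knob centre at side px (332.2,252.8) matches the predicted full flip (331.6,251.9), so the catch is fully over. Next is the grip bar.

```bash
python3 -m jog '[{"gripper":6,"xyz":[-2,3,-0.5],"twist":-0.1},{"gripper":6,"xyz":[-5,7,-0.5],"twist":-0.197},{"gripper":6,"xyz":[-8,11,-0.5],"twist":-0.197},{"gripper":6,"xyz":[-11,15,-0.5],"twist":-0.197},{"gripper":6,"xyz":[-12.9,17.4,-0.5],"twist":-0.197},{"gripper":6,"xyz":[-12.9,17.4,-0.5],"twist":-0.197},{"gripper":6,"xyz":[-12.9,17.4,-0.5],"twist":-0.197},{"gripper":6,"xyz":[-12.9,17.4,-0.5],"twist":-0.197}]'
python3 - <<'E'
from h import *
t=get_image("top"); s=get_image("side")
a=cv2.resize(t[110:250,240:380],None,fx=2.8,fy=2.8); b=cv2.resize(s[120:260,190:330],None,fx=2.8,fy=2.8)
cv2.imwrite("pics/a7.png",np.hstack([a,b])[:,:,::-1])
s=monitor.read_state();print(s["eef_pos"],s["tool_rot"],s['joint_positions'])
p=[.5613,.0445,.2062];c,q=np.cos(p[2]),np.sin(p[2])
w=np.array([p[0]+c*.098,p[1]+q*.098,.295]);print(tool(w-s['eef_pos']))
E
```

```text
t: 12.45
eef_pos: [0.6586, 0.0649, 0.3789]
tool_rot: [-179.7, -0.0, -168.6]
contact_force: [-0.8, 1.0, 0.7]
opening: 0.0602
[0.65799492 0.06346248 0.38042095] [-1.79676026e+02  1.09871354e-01 -1.68616769e+02] [ 22.57815956  16.25327975  13.89992419   0.33943763 -87.60180505
 -11.20930973]
[0.0702041  0.17156813 8.54114237]
```

View pics/a7.png

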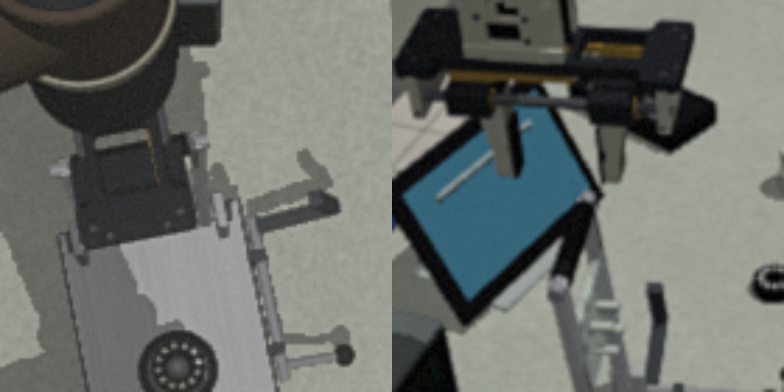

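The fingers straddle the bar, seen in the side crop at (573,245). I'll descend and grip.

```bash
python3 -m jog '[{"gripper":6,"xyz":[0.05,0.15,3],"twist":0},{"gripper":6,"xyz":[0.05,0.15,6],"twist":0},{"gripper":6,"xyz":[0.05,0.15,8],"twist":0},{"gripper":6,"xyz":[0.05,0.15,8.5],"twist":0},{"gripper":6,"xyz":[0.05,0.15,8.5],"twist":0},{"gripper":1,"xyz":[0.05,0.15,8.5],"twist":0},{"gripper":1,"xyz":[0.05,0.15,8.5],"twist":0},{"gripper":1,"xyz":[0.05,0.15,8.5],"twist":0},{"gripper":1,"xyz":[0.05,0.15,8.5],"twist":0},{"gripper":1,"xyz":[0.05,0.15,8.5],"twist":0},{"gripper":1,"xyz":[0.05,0.15,8.5],"twist":0},{"gripper":1,"xyz":[0.05,0.15,8.5],"twist":0}]' 30
python3 - <<'E'
from h import *
s=monitor.read_state();e=s['eef_pos'];print(e,s['contact_force'],s['moment'],s['opening'])
p=[.5613,.0445,.2062];c,q=np.cos(p[2]),np.sin(p[2])
d=e[:2]-p[:2];print("jig",c*d[0]+q*d[1],-q*d[0]+c*d[1])
a0=95
for a in range(95,-4,-5):
    dx=-.21*np.cos(np.radians(a))+.21*np.cos(np.radians(a0));dz=.21*(np.sin(np.radians(a))-np.sin(np.radians(a0)))
    print(a,tool([c*dx,q*dx,dz]).round(2))
E
```

```text
t: 13.55
eef_pos: [0.6575, 0.0644, 0.2955]
tool_rot: [-179.7, 0.1, -168.6]
contact_force: [-3.5, 0.3, 0.5]
opening: 0.0191
[0.65745573 0.06444199 0.29553108] [-3.46463767  0.27276188  0.5081474 ] [-0.17826361  1.22123863 -0.03400716] 0.019111055400960492
jig 0.09820173176348114 -0.00016756633065690557
95 [0. 0. 0.]
90 [ 1.83 -0.01 -0.08]
85 [ 3.66 -0.03 -0.01]
80 [ 5.48 -0.04  0.23]
75 [ 7.27 -0.05  0.62]
70 [ 9.01 -0.06  1.17]
65 [10.71 -0.07  1.87]
60 [12.34 -0.08  2.71]
55 [13.88 -0.08  3.69]
50 [15.34 -0.09  4.8 ]
45 [16.69 -0.09  6.04]
40 [17.93 -0.09  7.39]
35 [19.05 -0.09  8.84]
30 [20.04 -0.09 10.38]
25 [20.89 -0.09 12.01]
20 [21.59 -0.08 13.7 ]
15 [22.14 -0.08 15.44]
10 [22.54 -0.07 17.23]
5 [22.79 -0.06 19.05]
0 [22.87 -0.05 20.88]
```

The bar is gripped (opening 19 mm) exactly where the model puts it. I'll pull along the arc in stages.

```bash
python3 -m jog '[{"gripper":1,"xyz":[0.9,0,0],"twist":0},{"gripper":1,"xyz":[1.8,0,-0.1],"twist":0},{"gripper":1,"xyz":[2.7,0,0],"twist":0},{"gripper":1,"xyz":[3.7,0,0],"twist":0},{"gripper":1,"xyz":[5.5,0,0.2],"twist":0},{"gripper":1,"xyz":[7.3,-0.1,0.6],"twist":0},{"gripper":1,"xyz":[9.0,-0.1,1.2],"twist":0},{"gripper":1,"xyz":[10.7,-0.1,1.9],"twist":0},{"gripper":1,"xyz":[12.3,-0.1,2.7],"twist":0},{"gripper":1,"xyz":[13.9,-0.1,3.7],"twist":0},{"gripper":1,"xyz":[15.3,-0.1,4.8],"twist":0},{"gripper":1,"xyz":[15.3,-0.1,4.8],"twist":0}]' 40
cat > lev.py <<'E'
from h import *
s=monitor.read_state();e=s['eef_pos'];print(e,s['tool_rot'],s['contact_force'].round(1),s['moment'].round(1),s['opening'])
p=[.5613,.0445,.2062];c,q=np.cos(p[2]),np.sin(p[2])
d=e[:2]-p[:2];x=c*d[0]+q*d[1];z=e[2]+.0187;print("jig",x,-q*d[0]+c*d[1],z)
print("r",np.hypot(x-.08,z-.105),"alpha",np.degrees(np.arctan2(z-.105,.08-x)))
y=-.0002
for a in list(range(60,-1,-5))+[-1,-2]:
    X=.08-.21*np.cos(np.radians(a));Z=.105-.0187+.21*np.sin(np.radians(a))
    print(a,tool(np.array([p[0]+c*X-q*y,p[1]+q*X+c*y,Z])-e).round(2))
E
python3 lev.py
```

```text
t: 14.55
eef_pos: [0.5047, 0.0328, 0.2458]
tool_rot: [-179.8, 0.1, -168.6]
contact_force: [1.5, 2.1, -1.0]
opening: 0.0171
[0.50470894 0.03278379 0.24579588] [-1.79763688e+02  5.53438050e-02 -1.68615328e+02] [ 1.5  2.1 -1. ] [ 1.  -0.7  0. ] 0.017083530870741808
jig -0.05779103365574792 0.00011855139683734049 0.2644958795409518
r 0.21077311153574893 alpha 49.17574207762126
60 [-3.28 -0.02 -2.23]
55 [-1.74 -0.02 -1.25]
50 [-0.28 -0.03 -0.14]
45 [ 1.07 -0.04  1.1 ]
40 [ 2.31 -0.04  2.45]
35 [ 3.43 -0.04  3.9 ]
30 [ 4.41 -0.04  5.45]
25 [ 5.26 -0.04  7.07]
20 [ 5.96 -0.04  8.76]
15 [ 6.52 -0.04 10.51]
10 [ 6.91 -0.03 12.3 ]
5 [ 7.15 -0.03 14.11]
0 [ 7.24 -0.02 15.94]
-1 [ 7.23 -0.02 16.31]
-2 [ 7.22 -0.02 16.68]
```

```bash
python3 -m jog '[{"gripper":1,"xyz":[1.1,0,1.1],"twist":0},{"gripper":1,"xyz":[2.3,0,2.4],"twist":0},{"gripper":1,"xyz":[3.4,0,3.9],"twist":0},{"gripper":1,"xyz":[4.4,0,5.4],"twist":0},{"gripper":1,"xyz":[5.3,0,7.1],"twist":0},{"gripper":1,"xyz":[6.0,0,8.8],"twist":0},{"gripper":1,"xyz":[6.5,0,10.5],"twist":0},{"gripper":1,"xyz":[6.9,0,12.3],"twist":0},{"gripper":1,"xyz":[6.9,0,12.3],"twist":0},{"gripper":1,"xyz":[6.9,0,12.3],"twist":0}]' 50
python3 lev.py
python3 - <<'E'
from h import *
t=get_image("top"); s=get_image("side")
a=cv2.resize(t[150:290,240:380],None,fx=2.8,fy=2.8); b=cv2.resize(s[200:340,230:370],None,fx=2.8,fy=2.8)
cv2.imwrite("pics/a8.png",np.hstack([a,b])[:,:,::-1])
E
```

```text
t: 15.38
eef_pos: [0.4361, 0.0184, 0.1228]
tool_rot: [-179.7, -0.1, -168.6]
contact_force: [-7.4, 3.5, 5.9]
opening: 0.0165
[0.43606749 0.01844164 0.12277039] [-1.79738428e+02 -1.42809023e-01 -1.68615335e+02] [-7.4  3.5  5.9] [1.3 2.5 0. ] 0.016470110786826187
jig -0.12791482683901162 0.00013400221122849415 0.14147038925984523
r 0.21108923352994777 alpha 9.949050375186992
60 [-10.26  -0.02 -14.57]
55 [ -8.71  -0.03 -13.58]
50 [ -7.26  -0.04 -12.46]
45 [ -5.91  -0.04 -11.22]
40 [-4.68 -0.04 -9.86]
35 [-3.57 -0.04 -8.41]
30 [-2.59 -0.05 -6.86]
25 [-1.75 -0.04 -5.23]
20 [-1.05 -0.04 -3.54]
15 [-0.5  -0.04 -1.79]
10 [-0.11 -0.03  0.  ]
5 [ 0.12 -0.03  1.82]
0 [ 0.2  -0.02  3.65]
-1 [ 0.2  -0.02  4.01]
-2 [ 0.18 -0.01  4.38]
```

View pics/a8.png

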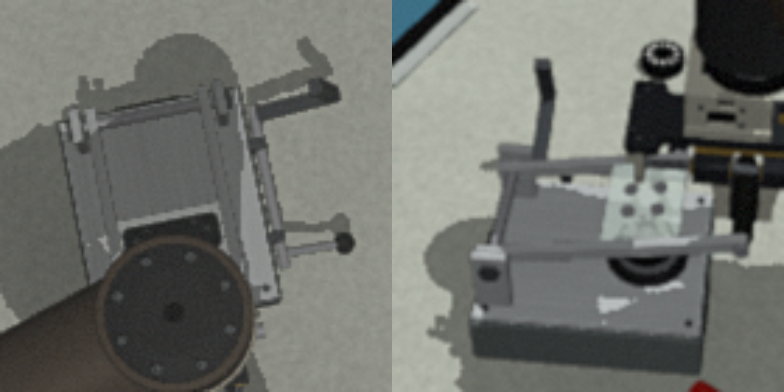

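The lever is about 10° above its stop, with the pushers over the ring. Now the final stretch.

```bash
python3 -m jog '[{"gripper":1,"xyz":[0.1,0,1.0],"twist":0},{"gripper":1,"xyz":[0.15,0,1.8],"twist":0},{"gripper":1,"xyz":[0.2,0,2.4],"twist":0},{"gripper":1,"xyz":[0.2,0,2.9],"twist":0},{"gripper":1,"xyz":[0.2,0,3.3],"twist":0},{"gripper":1,"xyz":[0.2,0,3.6],"twist":0},{"gripper":1,"xyz":[0.2,0,3.6],"twist":0},{"gripper":1,"xyz":[0.2,0,3.6],"twist":0}]' 60
python3 lev.py | head -3
```

```text
t: 16.15
eef_pos: [0.4329, 0.0177, 0.0881]
tool_rot: [-179.7, -0.3, -168.6]
contact_force: [-8.9, 4.2, 7.5]
opening: 0.0161
[0.43290152 0.0177487  0.08813759] [-179.74363294   -0.31382808 -168.64617463] [-8.9  4.2  7.5] [1.7 3.4 0.1] 0.01606592360455421
jig -0.13115559735492688 0.00010394153921665025 0.10683759080575617
r 0.21116359306065383 alpha 0.49860643599879606
```

```bash
python3 -m jog '[{"gripper":1,"xyz":[0,0,0.2],"twist":0},{"gripper":1,"xyz":[0,0,0.3],"twist":0},{"gripper":1,"xyz":[0,0,0.3],"twist":0},{"gripper":1,"xyz":[0,0,0.3],"twist":0}]'
python3 lev.py | head -3
python3 -m jog '[{"gripper":1,"xyz":[0,0,0.2],"twist":0},{"gripper":1,"xyz":[0,0,0.3],"twist":0},{"gripper":1,"xyz":[0,0,0.3],"twist":0},{"gripper":1,"xyz":[0,0,0.3],"twist":0}]'
python3 lev.py | head -3
```

```text
t: 16.48
eef_pos: [0.4328, 0.0178, 0.0866]
tool_rot: [-179.7, -0.4, -168.6]
contact_force: [-6.0, 2.8, 8.5]
opening: 0.0164
[0.43281824 0.01779635 0.08655063] [-179.73214568   -0.37220699 -168.63309826] [-6.   2.8  8.5] [ 1.1  2.5 -0. ] 0.016399825166365907
jig -0.13122736244412597 0.00016763428794420304 0.10525063086744865
r 0.21122751113653232 alpha 0.06798401502159367
t: 16.82
eef_pos: [0.4328, 0.0178, 0.0854]
tool_rot: [-179.7, -0.4, -168.6]
contact_force: [-8.6, 3.5, 14.7]
opening: 0.0165
[0.43284774 0.01781166 0.08541451] [-179.71546838   -0.41230469 -168.61393557] [-8.6  3.5 14.7] [1.1 3.1 0. ] 0.01654702896741335
jig -0.13119535069311986 0.0001765805381142571 0.10411451282782108
r 0.21119720699365788 alpha -0.24022489285871929
```

```bash
python3 -m jog '[{"gripper":1,"xyz":[0,0,0.2],"twist":0},{"gripper":1,"xyz":[0,0,0.35],"twist":0},{"gripper":1,"xyz":[0,0,0.35],"twist":0},{"gripper":1,"xyz":[0,0,0.35],"twist":0}]'
python3 lev.py | head -3
python3 -m jog '[{"gripper":1,"xyz":[0,0,0.3],"twist":0},{"gripper":1,"xyz":[0,0,0.4],"twist":0},{"gripper":1,"xyz":[0,0,0.4],"twist":0},{"gripper":1,"xyz":[0,0,0.4],"twist":0}]'
python3 lev.py | head -3
```

```text
t: 17.15
eef_pos: [0.4329, 0.0178, 0.0842]
tool_rot: [-179.7, -0.5, -168.6]
contact_force: [-11.9, 4.4, 22.9]
opening: 0.0169
[0.43285759 0.01776638 0.08422395] [-179.68952442   -0.45086332 -168.58336881] [-11.9   4.4  22.9] [ 1.2  4.3 -0.1] 0.01685398866052194
jig -0.13119497994772916 0.00013025132210268964 0.10292395436210774
r 0.21120518346056835 alpha -0.5631990973012977
t: 17.48
eef_pos: [0.4329, 0.0177, 0.0831]
tool_rot: [-179.7, -0.5, -168.5]
contact_force: [-15.3, 3.9, 30.3]
opening: 0.0169
[0.43292684 0.01771791 0.08308067] [-179.65766667   -0.47904952 -168.54282295] [-15.3   3.9  30.3] [ 1.4  5.4 -0.1] 0.01685630293866222
jig -0.1311371138393902 6.86281607675393e-05 0.10178067464535892
r 0.2111616558378122 alpha -0.8735530192235711
```

```bash
python3 - <<'E'
from h import *
t=get_image("top"); s=get_image("side")
p=[.5613,.0445,.2062];c,q=np.cos(p[2]),np.sin(p[2])
b=cv2.resize(s[225:330,240:360],None,fx=6,fy=5.7*1,interpolation=cv2.INTER_CUBIC) if 0 else cv2.resize(s[230:330,245:365],None,fx=6,fy=6,interpolation=cv2.INTER_CUBIC)
b=b[:,:,::-1].copy()
for a,col in((0,(0,255,0)),(3,(0,0,255))):
  for y in(.05,-.05):
    P=[[p[0]+c*X-q*y,p[1]+q*X+c*y,.105+L*np.sin(np.radians(a))] for L in(0,.21) for X in[.08-L*np.cos(np.radians(a))]]
    v=((proj("side",P)-[245,230]+.5)*6).astype(int);cv2.line(b,tuple(map(int,v[0])),tuple(map(int,v[1])),col,1)
cv2.imwrite("pics/a9.png",b)
crop("top",t,220,120,500,330,2.8,"a9t.png")
E
```

```text
(no output)
```

View pics/a9.png

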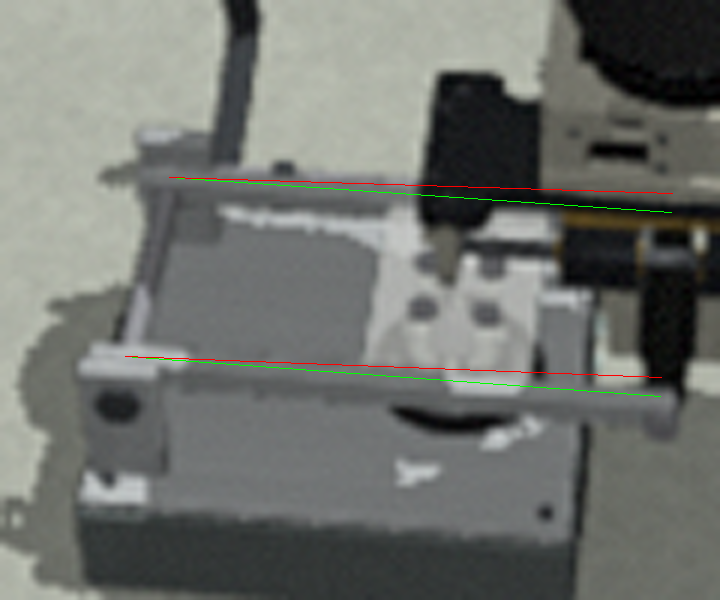

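View pics/a9t.png

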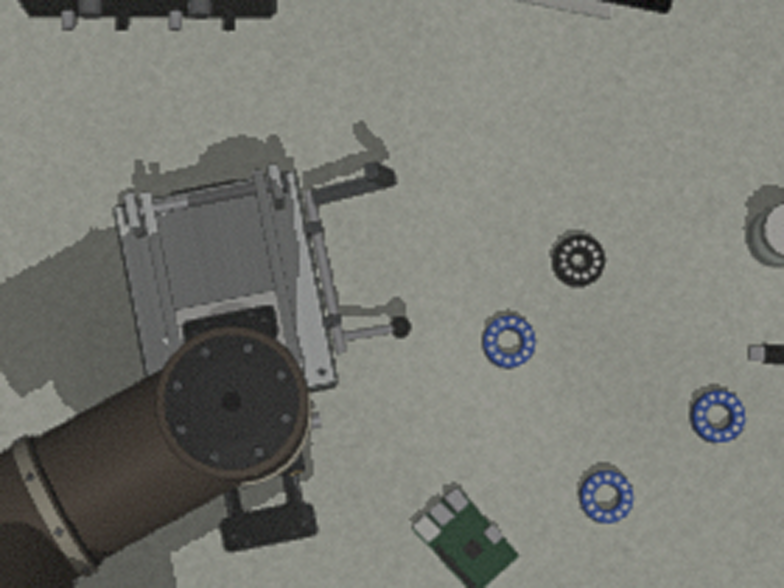

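The side view matches the level-lever overlay (green, 0°), and the narrow ring, the blue rings and the board have not moved. I'll check that the hold is steady, then hand in.

```bash
python3 -m jog '[{"gripper":1,"xyz":[0,0,0.15],"twist":0},{"gripper":1,"xyz":[0,0,0.25],"twist":0},{"gripper":1,"xyz":[0,0,0.25],"twist":0},{"gripper":1,"xyz":[0,0,0.25],"twist":0},{"gripper":1,"xyz":[0,0,0.25],"twist":0},{"gripper":1,"xyz":[0,0,0.25],"twist":0},{"gripper":1,"xyz":[0,0,0.25],"twist":0},{"gripper":1,"xyz":[0,0,0.25],"twist":0},{"gripper":1,"xyz":[0,0,0.25],"twist":0},{"gripper":1,"xyz":[0,0,0.25],"twist":0},{"gripper":1,"xyz":[0,0,0.25],"twist":0},{"gripper":1,"xyz":[0,0,0.25],"twist":0}]'
python3 lev.py | head -3
```

```text
t: 18.58
eef_pos: [0.4329, 0.0177, 0.0834]
tool_rot: [-179.6, -0.5, -168.5]
contact_force: [-13.9, 4.6, 28.0]
opening: 0.0165
[0.43292044 0.01772528 0.0833686 ] [-179.63856538   -0.49892506 -168.50686679] [-13.9   4.6  28. ] [ 1.4  5.2 -0.1] 0.01649932315252158
jig -0.1311418766431199 7.714934868916293e-05 0.10206860017395036
r 0.21116222478776506 alpha -0.7954179938905611
```

It holds steady at 28 N down, well above the roughly 10 N needed, with no creep over 1 s.

```bash
python3 -c "
from station import workorder,monitor
print(workorder.job_done()); s=monitor.read_state(); print(s['t'],s['eef_pos'],s['contact_force'])"
```

```text
the job is handed in; nothing more can be done
None
the job is handed in; nothing more can be done
```

The job is done and handed in at about 18.6 s. The wide-hole black ring is on the pin, the catch is flipped over, and the arm is holding the lever down.

- **Ring:** I picked the black ring at top px (437,260), which has the larger hole, and slid it down the pin to its seat. I let go while the catch was still on. Pictures after release show it flat round the pin.
- **Catch:** I pressed the knob over with shut fingers until it met its end stop, at 24 N. The knob was then within about 1 px of where it should be when fully flipped.
- **Lever:** I gripped the bar and pulled it down along its arc. The last side picture shows the lever level, matching the 0° overlay, with the pushers over the ring. The hold was steady for 1 s at about 28 N downwards.
- **Other things:** the narrow ring, the blue rings and the board looked unmoved in the last top picture. I did not recheck the other objects one by one.

**Disagreements and limits:**
- My first side-camera estimate of the ring's place was about 10 mm off the top view. I used the top view, and the grasp confirmed it.
- The final tool pose put the bar about 3 mm below its nominal height. I take that as give or a slight slip in the grip against the stop.
- The gripper hid the ring from both cameras while it was being lowered, so that fit was checked by force and by the pictures afterwards.
- I could not measure how far the seat was pressed down, and the state could not be read after hand-in.

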